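# Shut the covered gas stopcock

## Task

Shut off the gas: slide the flat cover of the low stopcock box to the right, fully aside to its stop, then push the uncovered handle that ends in a round disc all the way round to its stop, so that it points to the right, crosswise to its pipe. Do not move the other, plain bar handle, and leave the vials, glassware and other things standing where they are.

Things in the scene. Friction and masses are not known exactly. Their poses are not given: they have to be found in the camera images.
- gas_box: Low grey box fixed to the table, 130 (x) by 380 mm (y), 86 mm tall over the rails. Origin on the table under the middle of its valve bay; x to its back (away from the robot), y to its left; turned -0.08 to 0.32 rad. Open valve bay inside: x -58 to 58, y -98 to 88 mm; right of it a closed deck to y = -285. Rails on both long edges reach in to x = +/-55 mm, top at 86 mm.
- cover (a joint): Slide of the flat aluminium cover (120 x 190 x 6 mm, top 81 mm above the table) in m: 0 = closed over the bay, 0.185 = at its stop, fully aside. It slides towards the box's -y (right), cannot lift, takes about 3 N and stays where left. Starts at 0 to 0.03.
- cover_ridge (a point): Middle of the top of the straight ridge across the cover: 80 mm along the box's x, 12 mm thick in y, standing from 81 to 104 mm above the table. The cover is pushed at its left (+y) face.
- marked_handle (a joint): Turn of the marked handle in rad: 0 = open, pointing to the box's front (-x) along its pipe; it turns anticlockwise seen from above to 1.571 = shut, at its stop, pointing to the box's -y (right), crosswise to its pipe. Starts at 0 to 0.25; takes about 3 N at the disc; stays where left.
- marked_end (a point): Top of the marked handle's round disc, on the disc's axis, 61 mm above the table: black lever, 11 mm wide, that ends in an upright-axis disc 26 mm across and 12 mm thick (49 to 61 mm above the table), disc centre 40 mm from the pivot.
- marked_pivot (a point): On the pivot axis of the marked handle, 68 mm above the table (hub and screw end at 66 mm). The two brass stopcocks stand in the bay at box x = +22, y = +42 and -42 mm; which one is marked varies. Under each lever a brass pipe runs along box x, 16 mm thick, top 36 mm above the table; valve body 30 mm across, top 48 mm.
- plain_handle (a joint): Turn of the other handle in rad, same sense; not to be moved. Starts at 0 to 0.25.
- plain_end (a point): Point on the other handle's axis, 40 mm from its pivot, 61 mm above the table: a plain straight black bar without disc, 11 mm wide, 53 mm long from the pivot, 50 to 61 mm above the table.
- front_vial: Loose bystander: amber sample vial with white cap, 27 mm across, 65 mm tall, just in front of the stopcock box. Origin at the centre of its underside.
- stopper: Loose bystander: rubber stopper, 26 mm across, 24 mm tall, just in front of the stopcock box. Origin at the centre of its underside.
- rear_vial: Loose bystander: amber sample vial with white cap, 27 mm across, 65 mm tall, behind the box's deck. Origin at the centre of its underside.
- petri_dish: Loose bystander: glass dish, 64 mm across, 16 mm tall, behind the box's deck. Origin at the centre of its underside.
- erlenmeyer: Loose bystander: conical flask, 64 mm across, 104 mm tall, further back on the table. Origin at the centre of its underside.
- beaker: Loose bystander: small white plastic beaker, 47 mm across, 55 mm tall, at the left of the table. Origin at the centre of its underside.

How it is judged:
On the way, in this order (a step that is already met when the one before it is completed fails the run):
1. the cover is slid fully aside, the marked handle still open (value of joint cover above 0.17 m and value of joint marked_handle below 0.6 rad), for 0.2 s.
2. the marked handle is pushed shut (value of joint marked_handle above 1.42 rad), for 0.2 s.
At the end, for the whole second after the job is handed in: The cover is within 15 mm of its open stop, the handle with the disc within 0.15 rad of its shut stop, both at rest; the plain handle's end is within 12 mm, and every bystander within 25 mm, of where it started (value of joint cover above 0.17 m and value of joint marked_handle above 1.42 rad and distance of plain_end from where it was at the start of the episode below 0.012 m and velocity of joint marked_handle below 0.05 rad/s and velocity of joint cover below 0.01 m/s and distance of each of front_vial, stopper, rear_vial, petri_dish, erlenmeyer, beaker from where it was at the start of the episode below 0.025 m); the robot touches nothing.
It fails at once if the plain handle is moved (its end by more than 12 mm) (distance of plain_end from where it was at the start of the episode above 0.012 m).
It fails at once if a bystander is pushed, lifted or knocked over (moved over 25 mm or tipped over 0.3 rad) (distance of any of front_vial, stopper, rear_vial, petri_dish, erlenmeyer, beaker from where it was at the start of the episode above 0.025 m or angle between any of front_vial, stopper, rear_vial, petri_dish, erlenmeyer, beaker's own z axis and vertical above 0.3 rad).
It also fails if it takes over 54 s, if anything falls off the work surface, if the arm or the gripper's body presses on something with over 40 N, if the wrist force passes 120 N, or if a joint passes its speed limit or range.

## Robot

A 7-joint arm with a two-finger parallel gripper is mounted at the origin on a cart in front of the work surface, level with it; the furniture and walls round the work are solid. World frame = base frame: x ahead of the robot, y to its left, z up, the work surface at z = 0. Lengths are in m, angles in rad, forces in N, time in s.
With the tool pointing down it reaches from about 0.4 to 0.875 m from the base axis. Payload 19.3 kg.
Tool frame: the origin (TCP) lies midway between the tips of the shut fingers; the grasp point (between the pads) lies 19 mm behind it (bot.pinch_z is the distance from the TCP to the grasp point, in m); z points along the fingers, y is the line along which they close (so a half turn about z gives the same grasp; the last joint's range is limited). The gripper opens to 85 mm and grips with 20 to 120 N. Pads are 22 mm wide; open, the fingers measure 114 mm over their backs; the gripper's body (76 mm by 85 mm) begins 54 mm behind the grasp point. The pads swing forward as they close: fully open they stand 13 mm farther back than shut.
Start: joints at [-1.296, 0.521, -0.036, 1.599, 0.021, 1.021, -0.113], TCP at [0.211, 0.588, 0.231] pointing down, gripper open.
Joint ranges: [-2.91, 2.91], [-0.3, 2.13], [-1.5, 1.42], [0.17, 2.43], [-1.26, 4.41], [0.16, 1.93], [-2.52, 2.52]. Speed limits (rad/s): [1.89, 1.89, 2.39, 2.39, 3.01, 3.01, 3.01].

## Interface

Orientations are given as [roll, pitch, yaw] about the fixed x, y, z axes, in that order (R = Rz(yaw) Ry(pitch) Rx(roll)).
In Python, from workcell import observe, viewer, bot gives the robot as it stands. The module is installed in compiled form; this text tells all that it offers.
- The arm moves only by the tool play_rows, never from a script. Its argument "motion" is a list of rows, each a list of 7 numbers: the shift along the tool's x, y, z in cm, then the turn, a rotation vector about the tool's x, y, z in rad, then the opening, from -1 (shut) to 1 (fully open), so that 0 is half open. A call has exactly 5 rows; each row is the pose to reach, as a shift and turn from the pose commanded when the call began, along the tool's axes at that moment; what a row does not reach only later rows make up. A row lasts 1/10 s, in which the tool goes at most 50 mm and 8.59 degrees, less where a joint would pass 70% of its speed; a pose out of reach is approached as far as the arm can. A call with a gripper value outside its range is refused whole. The fingers move at their own pace and stop on an object; "squeeze" is the grip in N (left out, the last holds). Time passes only in rows, so rows that repeat a pose let the fingers close, or fill a call up. It gives the time, the measured TCP pose, the force, the opening and the grip force at its end, in the units of the state.
- observe(): the state, without advancing time (a new reading comes with each control period).
- viewer.grab_frame(name): name is "side" or "top"; returns (picture, depth): 384x512x3 uint8, red, green, blue; 384x512 float32, m along the optical axis (not along the pixel's ray), 0 where there is no reading.
- viewer.camera_info(name): a dict with "fx", "fy", "cx", "cy" (pixels), "k1" (the pictures are not rectified: a ray, as slopes to the right and down, at radius r is drawn at 1 + k1 r^2 times it, then the intrinsics apply), "R" (3x3) and "t" (3): a world point X has camera coordinates R X + t. Camera axes: x right, y down, z forward; pixel columns grow to the right and rows downward; lengths in m; the calibration is good to about 2 mm. A picture is of the moment at which its call begins. camera_info takes no time and is no camera call.
- bot.job_done(): hands the job in; it is judged then, once.
The state is a dict: "clock": time; "qpos": joint angles; "qd": joint speeds; "joint_efforts": joint torques, N m; "position": TCP position; "tool_rot": TCP orientation; "force": force on the tool from outside, world axes, zero at the start; "moment": the same for the moment, N m; "grip_width": finger opening in m; "finger_force": force on a finger pad.
Only numpy, scipy, OpenCV 4.12 (cv2) and the standard library are available. Lean on these libraries where they do the work, as an engineer would, in place of code of your own. Each camera call takes 0.05 s, during which the arm holds its last target. There are 200 camera calls.

## Working session

There is one attempt and no reset: what is moved stays moved. The work goes in short steps, Python scripts to look and compute and a tool call to move; the robot and the scene stay as the last step left them, time stands still between calls to the robot, and variables do not carry over. Pictures are saved under pics/ and viewed, at most 10 in all, crops included, and the job is handed in when it is done.

Besides the shell and the picture viewer there is one more tool, called after "Request:" as name([rows], argument=value, ...), one row to a line, values as JSON. play_rows: Moves the arm, as the interface text tells. Its arguments: {"type":"object","properties":{"motion":{"type":"array"},"squeeze":{"type":"number"}},"required":["motion"]}

```bash
mkdir -p pics; cat > h.py <<'E'
import numpy as np, cv2
from workcell import observe, viewer, bot
def ray(ci,u,v):
    x=(u-ci["cx"])/ci["fx"]; y=(v-ci["cy"])/ci["fy"]
    K=np.array([[1,0,0],[0,1,0],[0,0,1.]]); d=np.array([ci["k1"],0,0,0,0])
    p=cv2.undistortPoints(np.array([[[x,y]]],float),K,d)[0,0]
    return np.array([p[0],p[1],1.])
def at_z(name,u,v,z):
    ci=viewer.camera_info(name);R=np.array(ci["R"]);t=np.array(ci["t"])
    c=-R.T@t; d=R.T@ray(ci,u,v); return c+d*(z-c[2])/d[2]
def at_d(name,u,v,dep):
    ci=viewer.camera_info(name);R=np.array(ci["R"]);t=np.array(ci["t"])
    return R.T@(ray(ci,u,v)*dep-t)
def snap(name,tag):
    im,d=viewer.grab_frame(name); np.save(f"pics/{tag}.npy",d); cv2.imwrite(f"pics/{tag}_raw.png",im[...,::-1]); return im,d
E
python3 - <<'E'
from h import *
for n in("top","side"):
    im,d=snap(n,n+"0"); cv2.imwrite(f"pics/{n}0.png",cv2.resize(im[...,::-1],(800,600),interpolation=cv2.INTER_CUBIC))
    ci=viewer.camera_info(n);print(n,-np.array(ci["R"]).T@ci["t"],np.round(ci["R"],2).tolist(),ci["fx"],ci["k1"])
print(observe())
E
```

```text
top [0.38285288 0.08751877 0.93819607] [[0.05, -1.0, 0.0], [-0.97, -0.05, -0.23], [0.23, 0.01, -0.97]] 358.8157721994615 -0.04119699769007861
side [0.49784781 0.95347283 0.5491682 ] [[-1.0, -0.09, -0.01], [-0.04, 0.46, -0.89], [0.08, -0.88, -0.46]] 383.37931815927095 0.0032171983752990333
{'clock': 0.1, 'qpos': array([-1.29621543,  0.52193077, -0.03633479,  1.59994413,  0.021172  ,
        1.02109712, -0.11275417]), 'qd': array([-0.00052487, -0.00083352,  0.0016911 , -0.00153628,  0.0007717 ,
        0.00159444, -0.00093433]), 'joint_efforts': array([ 5.04578784e-03, -9.28474975e+01,  1.98518582e+00, -3.70519781e+01,
        1.82178727e-02,  5.54630140e-03,  7.75765807e-05]), 'position': array([0.21116336, 0.58793018, 0.23080038]), 'tool_rot': array([-3.14059772e+00,  4.19279655e-05,  2.79683825e+00]), 'force': array([0.08441854, 0.50069377, 0.30581043]), 'moment': array([-0.01856498, -0.05051862, -0.01883696]), 'finger_force': 0.0, 'grip_width': 0.08521872195436266}
```

View pics/top0.png

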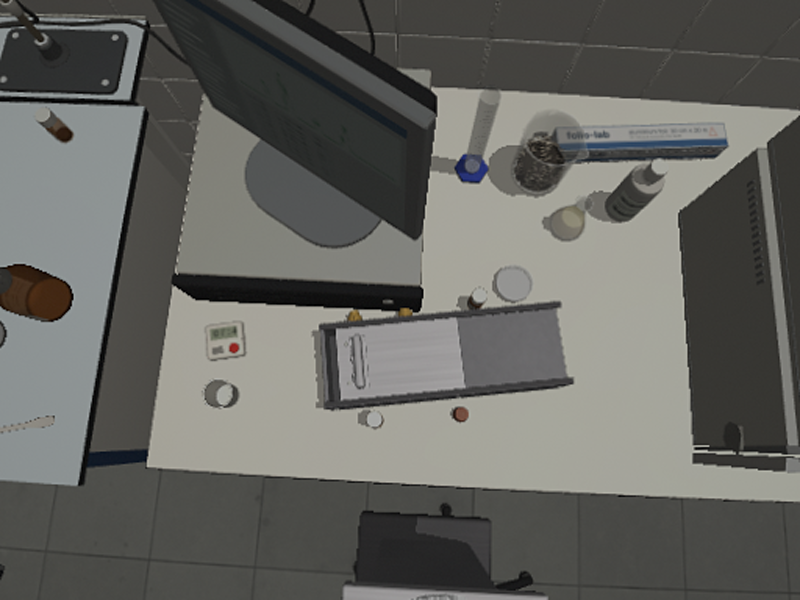

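View pics/side0.png

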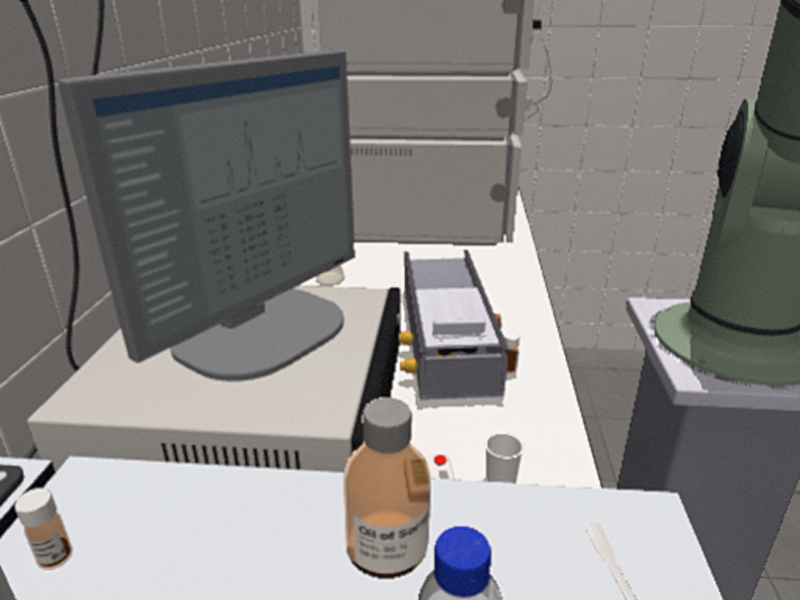

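```bash
python3 - <<'E'
from h import *
def T(u,v,z): return np.round(at_z("top",u*.64,v*.64,z),4)
d=np.load("pics/top0.npy")
P={"LF":(325,407,.086),"RF":(572,381,.086),"RB":(558,303,.086),"LB":(321,325,.086),"ridge_back":(356,335,.104),"ridge_front":(361,387,.104),"covR_back":(459,317,.081),"covR_front":(465,388,.081),"fvial":(374,419,.065),"stopper":(460,413,.024),"rvial":(479,296,.065),"petri":(513,283,.016),"erl":(568,222,.05),"beaker":(221,394,.05),"tableNearL":(148,467,0),"monBaseFront":(420,308,0),"instrTopFR":(420,287,.1),"instrTopFL":(175,277,.1),"monitor_lowR":(418,238,.2)}
for k,(u,v,z) in P.items():
    dd=d[int(v*.64),int(u*.64)]
    print(k,T(u,v,z),"depth pt",np.round(at_d("top",u*.64,v*.64,dd),3))
im=cv2.imread("pics/top0_raw.png")[180:280,190:380]
cv2.imwrite("pics/c1.png",cv2.resize(im,(798,420),interpolation=cv2.INTER_CUBIC))
im=cv2.imread("pics/side0_raw.png")[150:260,245:345]
cv2.imwrite("pics/c2.png",cv2.resize(im,(545,600),interpolation=cv2.INTER_CUBIC))
E
```

```text
LF [0.4157 0.1977 0.086 ] depth pt [0.416 0.198 0.086]
RF [ 0.4741 -0.1735  0.086 ] depth pt [ 0.474 -0.174  0.084]
RB [ 0.5949 -0.1533  0.086 ] depth pt [ 0.595 -0.153  0.086]
LB [0.54   0.2142 0.086 ] depth pt [0.54  0.214 0.088]
ridge_back [0.5242 0.1575 0.104 ] depth pt [0.525 0.158 0.102]
ridge_front [0.447  0.1446 0.104 ] depth pt [0.447 0.145 0.102]
covR_back [0.5653 0.0008 0.081 ] depth pt [0.564 0.001 0.087]
covR_front [ 0.4557 -0.0116  0.081 ] depth pt [ 0.455 -0.011  0.089]
fvial [0.4026 0.1242 0.065 ] depth pt [0.403 0.124 0.067]
stopper [ 0.4202 -0.0113  0.024 ] depth pt [ 0.42  -0.011  0.024]
rvial [ 0.6048 -0.0319  0.065 ] depth pt [ 0.604 -0.032  0.067]
petri [ 0.6433 -0.0963  0.016 ] depth pt [ 0.643 -0.096  0.018]
erl [ 0.746  -0.1824  0.05  ] depth pt [ 0.747 -0.183  0.048]
beaker [0.4278 0.3676 0.05  ] depth pt [0.43  0.382 0.006]
tableNearL [0.3063 0.4886 0.    ] depth pt [0.306 0.488 0.   ]
monBaseFront [0.5946 0.0599 0.    ] depth pt [0.587 0.061 0.035]
instrTopFR [0.6053 0.0644 0.1   ] depth pt [0.602 0.065 0.114]
instrTopFL [0.6008 0.4467 0.1   ] depth pt [0.597 0.441 0.114]
monitor_lowR [0.649  0.0731 0.2   ] depth pt [0.659 0.073 0.172]
```

View pics/c1.png

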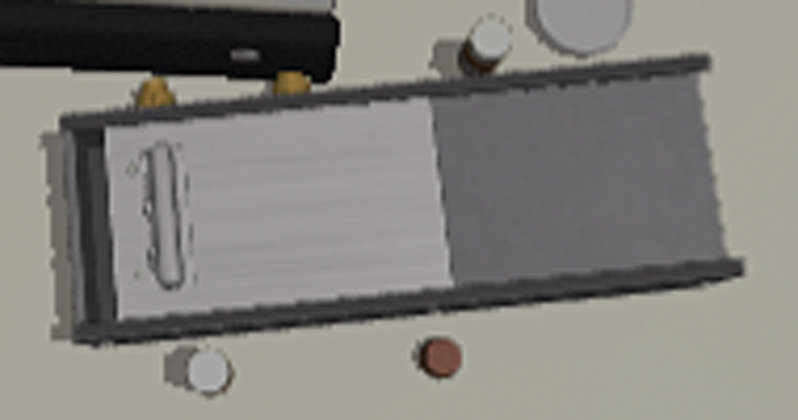

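The top views show the box at yaw about 0.155 with its origin near (0.4915, 0.115). The ridge is at box y ≈ 0.036 (crop px 165,215). The beaker and vials are clear of the path.

Request:
play_rows([
  [-2,-1.5,0,0,0,-0.05,-1],
  [-6,-4.5,0,0,0,-0.15,-1],
  [-10,-7.5,0,0,0,-0.28,-1],
  [-14,-10.5,0,0,0,-0.4,-1],
  [-18,-13.4,0,0,0,-0.5,-1],
], squeeze=30)

```text
clock: 0.6
position: [0.336, 0.3992, 0.2311]
tool_rot: [-3.141, -0.0, -2.981]
force: [2.5, 0.9, -0.1]
grip_width: 0.0123
finger_force: 0.0
```

Request:
play_rows([
  [-2,-4.3,0,0,0,0,-1],
  [-4,-8.6,0,0,0,0,-1],
  [-6,-12.9,0,0,0,0,-1],
  [-8,-17.2,0,0,0,0,-1],
  [-9.5,-20.5,0,0,0,0,-1],
])

```text
clock: 1.1
position: [0.4621, 0.2106, 0.2312]
tool_rot: [-3.141, -0.0, -2.988]
force: [-0.1, 1.1, 0.4]
grip_width: 0.0002
finger_force: 0.0
```

Request:
play_rows([
  [-0.6,-1.2,0,0,0,0,-1],
  [-1.5,-3.2,0,0,0,0,-1],
  [-1.5,-3.2,2,0,0,0,-1],
  [-1.5,-3.2,5,0,0,0,-1],
  [-1.5,-3.2,8,0,0,0,-1],
])

```text
clock: 1.6
position: [0.4806, 0.1846, 0.1505]
tool_rot: [3.141, 0.001, -2.986]
force: [0.1, 1.8, -0.4]
grip_width: -0.0003
finger_force: 0.0
```

```bash
cat >> h.py <<'E'
O=np.array([.4915,.115]);Y=.155
def box(p):
    c,s=np.cos(Y),np.sin(Y);d=np.array(p[:2])-O
    return np.array([c*d[0]+s*d[1],-s*d[0]+c*d[1],*p[2:]])
E
python3 - <<'E'
from h import *
s=observe();print(box(s["position"]),s["tool_rot"],s["grip_width"],s["qpos"])
im,d=snap("side","s1")
cv2.imwrite("pics/s1.png",cv2.resize(im[120:270,220:400,::-1],(720,600),interpolation=cv2.INTER_CUBIC))
E
```

```text
[-6.41018744e-05  7.04717749e-02  1.50487469e-01] [ 3.14105645e+00  6.34429050e-04 -2.98606540e+00] -0.000274726459726744 [-0.45925913  0.45837127 -0.02957922  1.96423601  0.01942435  0.71847837
  1.22592362]
```

View pics/s1.png

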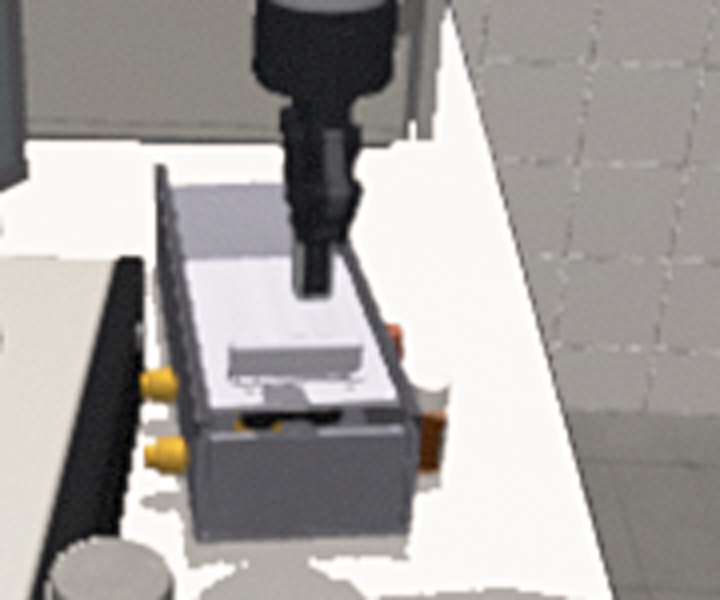

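The side view shows the shut fingers above the cover, to the left of the ridge and clear of it (crop px 315,295 against the ridge at 295,360). Next I lower and push.

Request:
play_rows([
  [0,0,1.5,0,0,0,-1],
  [0,0,3,0,0,0,-1],
  [0,0,4.5,0,0,0,-1],
  [0,0,5.5,0,0,0,-1],
  [0,0,5.8,0,0,0,-1],
])

```text
clock: 2.15
position: [0.4803, 0.1843, 0.0928]
tool_rot: [-3.141, -0.001, -2.986]
force: [0.6, 1.0, 0.4]
grip_width: 0.0002
finger_force: 0.0
```

Request:
play_rows([
  [0,-0.8,0,0,0,0,-1],
  [0,-1.6,0,0,0,0,-1],
  [0,-2.6,0,0,0,0,-1],
  [0,-3.6,0,0,0,0,-1],
  [0,-4.6,0,0,0,0,-1],
])

```text
clock: 2.65
position: [0.4881, 0.1377, 0.0937]
tool_rot: [3.141, 0.001, -2.987]
force: [-0.7, 3.0, 2.8]
grip_width: -0.0003
finger_force: 1.9
```

Request:
play_rows([
  [0,-1.3,0,0,0,0,-1],
  [0,-2.8,0,0,0,0,-1],
  [0,-4.3,0,0,0,0,-1],
  [0,-5.8,0,0,0,0,-1],
  [0,-7.3,0,0,0,0,-1],
])

```text
clock: 3.15
position: [0.4993, 0.0651, 0.0935]
tool_rot: [-3.142, 0.0, -2.987]
force: [-0.1, 2.9, 4.9]
grip_width: -0.0002
finger_force: 2.4
```

Request:
play_rows([
  [0,-1.2,0,0,0,0,-1],
  [0,-2.2,0,0,0,0,-1],
  [0,-3.2,0,0,0,0,-1],
  [0,-4,0,0,0,0,-1],
  [0,-4.5,0,0,0,0,-1],
])

```text
clock: 3.65
position: [0.5061, 0.0213, 0.0933]
tool_rot: [-3.141, -0.0, -2.987]
force: [-1.0, 2.4, 4.8]
grip_width: -0.0
finger_force: 2.0
```

Request:
play_rows([
  [0,-0.3,0,0,0,0,-1],
  [0,-0.6,0,0,0,0,-1],
  [0,-0.9,0,0,0,0,-1],
  [0,-1.2,0,0,0,0,-1],
  [0,-1.2,0,0,0,0,-1],
])

```text
clock: 4.15
position: [0.5079, 0.0099, 0.0933]
tool_rot: [-3.141, -0.0, -2.987]
force: [-0.7, 0.6, 1.5]
grip_width: 0.0001
finger_force: 0.5
```

Request:
play_rows([
  [0,-0.4,0,0,0,0,-1],
  [0,-0.8,0,0,0,0,-1],
  [0,-1.2,0,0,0,0,-1],
  [0,-1.5,0,0,0,0,-1],
  [0,-1.5,0,0,0,0,-1],
])

```text
clock: 4.65
position: [0.5084, 0.0069, 0.093]
tool_rot: [3.13, -0.002, -2.977]
force: [-19.7, 74.4, 12.3]
grip_width: -0.0002
finger_force: 37.4
```

```bash
python3 - <<'E'
from h import *
s=observe();print(box(s["position"]),s["force"])
E
```

```text
[ 9.49134645e-06 -1.09417406e-01  9.30467046e-02] [-19.65113906  74.40781543  12.27744279]
```

At the stop (77 N). Backing off, rising, and moving left out of the camera's way.

Request:
play_rows([
  [0,1,0,0,0,0,-1],
  [0,2.5,0,0,0,0,-1],
  [0,4,-1,0,0,0,-1],
  [0,4,-4,0,0,0,-1],
  [0,4,-8,0,0,0,-1],
])

```text
clock: 5.15
position: [0.5031, 0.0351, 0.173]
tool_rot: [-3.141, -0.003, -2.985]
force: [0.9, 0.1, 0.9]
grip_width: -0.0
finger_force: 0.0
```

Request:
play_rows([
  [2,0,-2,0,0,0,-1],
  [5,0,-4,0,0,0,-1],
  [8,0,-6,0,0,0,-1],
  [9,0,-7,0,0,0,-1],
  [9,0,-7,0,0,0,-1],
])

```text
clock: 5.65
position: [0.4148, 0.0206, 0.2446]
tool_rot: [-3.141, 0.003, -2.987]
force: [-0.4, -0.3, -0.7]
grip_width: 0.0001
finger_force: 0.0
```

```bash
python3 - <<'E'
from h import *
s=observe();print(box(s["position"]),s["force"])
im,d=snap("top","t2"); i2,_=snap("side","s2")
a=cv2.resize(im[170:280,190:380],(798,462),interpolation=cv2.INTER_CUBIC)
cv2.imwrite("pics/t2.png",a[...,::-1])
cv2.imwrite("pics/s2.png",cv2.resize(i2[150:270,220:380,::-1],(800,600),interpolation=cv2.INTER_CUBIC))
E
```

```text
[-0.09032595 -0.08138663  0.24460184] [-0.3731559  -0.25944293 -0.73557556]
```

View pics/t2.png

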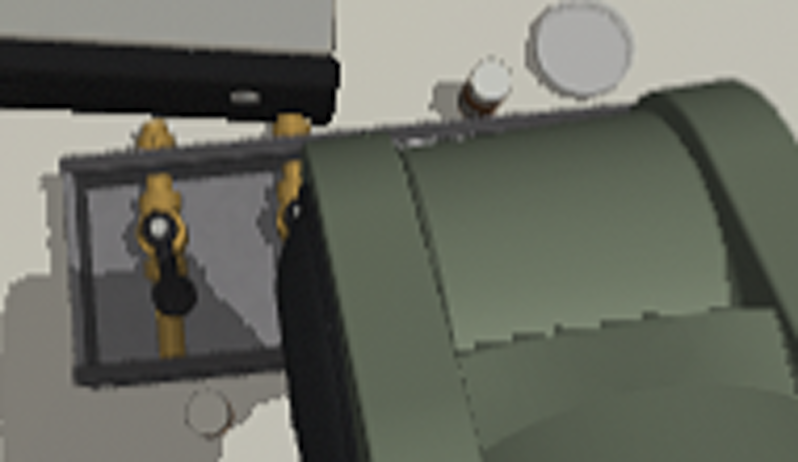

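View pics/s2.png

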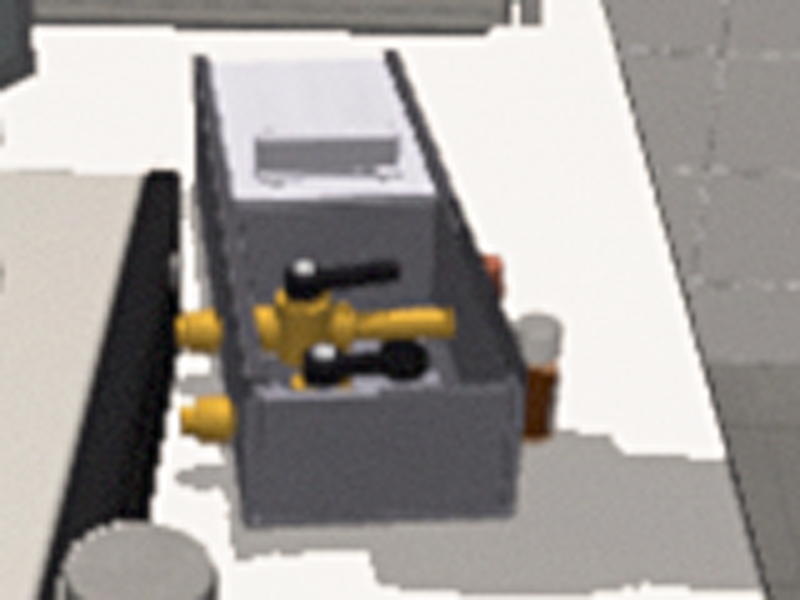

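The cover is aside. The disc handle is the left stopcock, with its disc at top crop px (174,296) and its pivot at (159,227); the plain bar is on the right. I compute their box coordinates now.

```bash
python3 - <<'E'
from h import *
for n,u,v,z in(("disc",174,296,.061),("pivot",159,227,.067),("pivot_plain",293,211,.067)):
    print(n,box(at_z("top",190+u/4.2,170+v/4.2,z)).round(4))
for n,u,v,z in(("disc",405,360,.061),("pivot",323,355,.067),("plain_tip",395,270,.061),("plain_pivot",303,272,.067),("covL_b",232,197,.081),("covL_f",437,192,.081)):
    print("side",n,box(at_z("side",220+u/5,150+v/5,z)).round(4))
E
```

```text
disc [-0.0184  0.0361  0.061 ]
pivot [0.0218 0.041  0.067 ]
pivot_plain [ 0.0233 -0.0376  0.067 ]
side disc [-0.0174  0.0494  0.061 ]
side pivot [0.0228 0.0516 0.067 ]
side plain_tip [-0.0269 -0.0391  0.061 ]
side plain_pivot [ 0.0226 -0.03    0.067 ]
side covL_b [ 0.0542 -0.0903  0.081 ]
side covL_f [-0.0568 -0.0877  0.081 ]
```

Request:
play_rows([
  [-1,2,0,0,0,0.1,-1],
  [-2.5,5.5,0,0,0,0.24,-1],
  [-4,9.5,0,0,0,0.38,-1],
  [-5.5,13,0,0,0,0.5,-1],
  [-6.2,14.9,0,0,0,0.6,-1],
])

```text
clock: 6.25
position: [0.454, 0.1815, 0.2419]
tool_rot: [-3.141, -0.001, 2.694]
force: [-0.8, -1.1, 0.3]
grip_width: 0.0001
finger_force: 0.0
```

Request:
play_rows([
  [0,0,0,0,0,0.12,-1],
  [0,0,0,0,0,0.24,-1],
  [0,0,0,0,0,0.36,-1],
  [0,0,0,0,0,0.48,-1],
  [0,0,0,0,0,0.6,-1],
])

```text
clock: 6.75
position: [0.4537, 0.178, 0.242]
tool_rot: [-3.14, 0.0, 2.092]
force: [0.2, 0.9, 0.8]
grip_width: -0.0
finger_force: 0.0
```

Request:
play_rows([
  [0,0,1,0,0,0.12,-1],
  [0,0,3,0,0,0.24,-1],
  [0,0,6,0,0,0.37,-1],
  [0,0,9,0,0,0.371,-1],
  [0,0,11,0,0,0.371,-1],
])

```text
clock: 7.25
position: [0.4529, 0.1776, 0.1303]
tool_rot: [-3.139, 0.002, 1.726]
force: [0.6, -0.4, -0.7]
grip_width: 0.0
finger_force: 0.0
```

```bash
python3 - <<'E'
from h import *
s=observe();print(box(s["position"]),s["tool_rot"][2]-np.pi/2-Y,s["qpos"])
im,_=snap("top","t3"); i2,_=snap("side","s3")
a=cv2.resize(im[180:280,170:290,::-1],(480,400),interpolation=cv2.INTER_CUBIC)
b=cv2.resize(i2[170:270,220:300,::-1],(320,400),interpolation=cv2.INTER_CUBIC)
cv2.imwrite("pics/ts3.png",np.hstack([a,b]))
E
```

```text
[-0.02843853  0.06784774  0.13033012] 0.00016755689351335978 [-0.58762493  0.45963636  0.11894202  2.05215381 -0.08744071  0.63728676
 -0.25527369]
```

View pics/ts3.png

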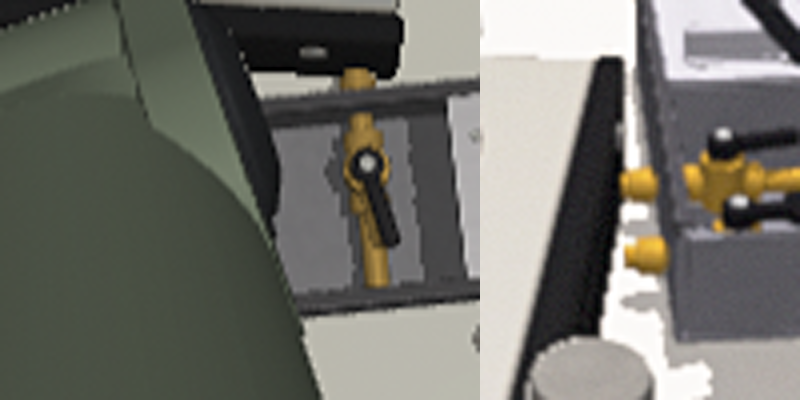

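The plain bar sits at about 0.15 rad (crop px 385,240), well away from the push path, and the tool is where planned. Descending beside the disc.

Request:
play_rows([
  [0,0,1,0,0,0,-1],
  [0,0,2.5,0,0,0,-1],
  [0,0,4,0,0,0,-1],
  [0,0,5,0,0,0,-1],
  [0,0,5.5,0,0,0,-1],
])

```text
clock: 7.85
position: [0.4535, 0.1778, 0.0778]
tool_rot: [-3.141, 0.0, 1.726]
force: [0.8, 0.9, 0.7]
grip_width: 0.0003
finger_force: 0.0
```

Request:
play_rows([
  [0,0,0.6,0,0,0,-1],
  [0,0,1.2,0,0,0,-1],
  [0,0,1.8,0,0,0,-1],
  [0,0,2.2,0,0,0,-1],
  [0,0,2.2,0,0,0,-1],
])

```text
clock: 8.35
position: [0.4532, 0.1777, 0.0559]
tool_rot: [-3.141, 0.0, 1.726]
force: [0.5, -0.4, -0.1]
grip_width: 0.0003
finger_force: 0.0
```

Request:
play_rows([
  [-0.5,0,0.3,0,0,0,-1],
  [-1,-0.1,0.4,0,0,0,-1],
  [-1.5,-0.2,0.4,0,0,0,-1],
  [-2.0,-0.2,0.4,0,0,0,-1],
  [-2.5,-0.1,0.4,0,0,0,-1],
])

```text
clock: 8.85
position: [0.456, 0.1525, 0.0524]
tool_rot: [-3.141, -0.0, 1.726]
force: [-3.2, 2.2, -0.6]
grip_width: -0.0003
finger_force: 1.9
```

Request:
play_rows([
  [-0.5,0.1,0,0,0,0,-1],
  [-1,0.2,0,0,0,0,-1],
  [-1.4,0.45,0,0,0,0,-1],
  [-1.8,0.7,0,0,0,0,-1],
  [-2.2,1,0,0,0,0,-1],
])

```text
clock: 9.35
position: [0.4695, 0.1322, 0.0522]
tool_rot: [-3.141, 0.0, 1.726]
force: [-3.7, 0.2, 0.5]
grip_width: 0.0
finger_force: 2.0
```

```bash
python3 - <<'E'
from h import *
s=observe();print(box(s["position"]),s["force"],s["tool_rot"])
E
```

```text
[-0.01910761  0.02041764  0.05222064] [-3.7314042   0.17502488  0.4504945 ] [-3.14092716e+00  2.38071549e-04  1.72562395e+00]
```

Request:
play_rows([
  [-0.3,0.3,0,0,0,0,-1],
  [-0.6,0.6,0,0,0,0,-1],
  [-0.9,0.9,0,0,0,0,-1],
  [-1.1,1.15,0,0,0,0,-1],
  [-1.2,1.4,0,0,0,0,-1],
])

```text
clock: 9.85
position: [0.4855, 0.1229, 0.0523]
tool_rot: [3.141, -0.0, 1.726]
force: [-3.4, 1.1, 0.7]
grip_width: 0.0
finger_force: 1.5
```

Request:
play_rows([
  [0,0.2,0,0,0,0,-1],
  [0,0.4,0,0,0,0,-1],
  [0,0.6,0,0,0,0,-1],
  [0,0.6,0,0,0,0,-1],
  [0,0.6,0,0,0,0,-1],
])

```text
clock: 10.35
position: [0.4901, 0.1234, 0.0521]
tool_rot: [-3.139, 0.001, 1.726]
force: [-6.9, -3.4, 3.9]
grip_width: -0.0003
finger_force: 4.5
```

```bash
python3 - <<'E'
from h import *
s=observe();print(box(s["position"]),s["force"],s["tool_rot"])
E
```

```text
[-3.82151776e-05  8.54281282e-03  5.20607391e-02] [-6.89038607 -3.38127708  3.92276486] [-3.13939103e+00  6.10417450e-04  1.72552727e+00]
```

Request:
play_rows([
  [0,0.2,0,0,0,0,-1],
  [0,0.4,0,0,0,0,-1],
  [0,0.5,0,0,0,0,-1],
  [0,0.5,0,0,0,0,-1],
  [0,0.5,0,0,0,0,-1],
])

```text
clock: 10.85
position: [0.4916, 0.1236, 0.0514]
tool_rot: [-3.132, 0.001, 1.726]
force: [-25.5, -5.5, 11.9]
grip_width: -0.0004
finger_force: 14.4
```

```bash
python3 - <<'E'
from h import *
s=observe();print(box(s["position"]),s["force"],s["tool_rot"])
E
```

```text
[0.00143663 0.00845795 0.05139971] [-25.48042931  -5.47118485  11.92879237] [-3.13240804e+00  1.18541743e-03  1.72585748e+00]
```

The handle is against its stop (27 N rising). Backing off in −x, then up and away to look.

Request:
play_rows([
  [0,-1,0,0,0,0,-1],
  [0,-2.2,0,0,0,0,-1],
  [0,-2.2,-2,0,0,0,-1],
  [0,-2.2,-5,0,0,0,-1],
  [0,-2.2,-9,0,0,0,-1],
])

```text
clock: 11.35
position: [0.4741, 0.1214, 0.1427]
tool_rot: [-3.141, 0.0, 1.726]
force: [0.3, 0.7, 0.4]
grip_width: 0.0003
finger_force: 0.0
```

Request:
play_rows([
  [0,-1,-3,0,0,0,-1],
  [-2,-2,-6,0,0,0,-1],
  [-5,-3,-9,0,0,0,-1],
  [-9,-3,-10,0,0,0,-1],
  [-13,-3,-10,0,0,0,-1],
])

```text
clock: 11.85
position: [0.4661, -0.0127, 0.2446]
tool_rot: [3.136, -0.0, 1.727]
force: [0.8, 1.0, -1.1]
grip_width: -0.0003
finger_force: 0.0
```

```bash
python3 - <<'E'
from h import *
im,_=snap("top","t4"); i2,_=snap("side","s4")
a=cv2.resize(im[170:280,190:290,::-1],(400,440),interpolation=cv2.INTER_CUBIC)
b=cv2.resize(i2[160:270,220:320,::-1],(400,440),interpolation=cv2.INTER_CUBIC)
cv2.imwrite("pics/ts4.png",np.hstack([a,b]))
E
```

```text
(no output)
```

View pics/ts4.png

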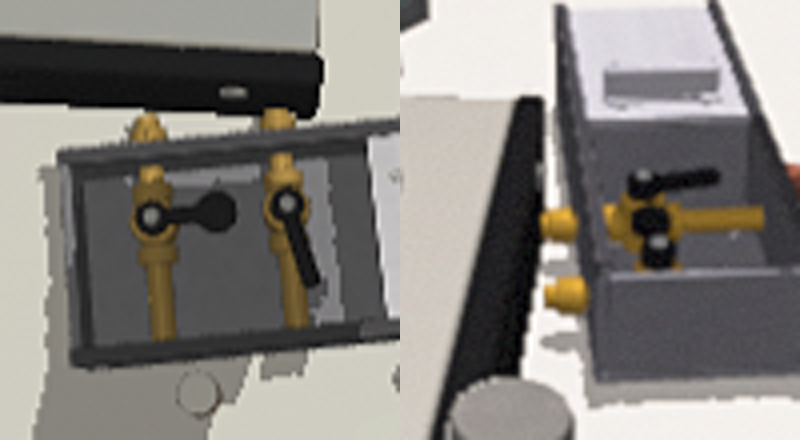

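The disc handle (px 217,212 from pivot 151,216) now points right, the plain bar is unchanged and the cover is aside. One numeric check, then I hand in.

```bash
python3 - <<'E'
from h import *
p=box(at_z("top",190+151/4,170+216/4,.067));d=box(at_z("top",190+217/4,170+212/4,.061));v=(d-p)[:2]
a=np.arctan2(-v[1],-v[0]);print(p,d,a)
if a>1.45: print(bot.job_done())
E
```

```text
[0.0218958  0.04123467 0.067     ] [0.02120428 0.00093237 0.061     ] 1.5536396419546068
the job is handed in; nothing more can be done
None
```

The gas is shut off and the job is handed in (no verdict shown): the cover is at its open stop, the disc handle is shut at about 1.55 rad, the plain handle is where it was, and nothing else was touched.

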